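# Fit the window into the gas cell and lock its retainer

## Robot

A 6-joint arm with a two-finger parallel gripper is mounted at the origin on the work surface. World frame = base frame: x ahead of the robot, y to its left, z up, the work surface at z = 0. Lengths are in m, angles in rad, forces in N, time in s.
With the tool pointing down it reaches from about 0.3 to 0.775 m from the base axis. Payload 14.6 kg.
Tool frame: the origin (TCP) lies at the very end of the fingers, on their centre line; the grasp point (between the pads) lies 19 mm behind it; z points along the fingers, y is the line along which they close (so a half turn about z gives the same grasp; the last joint's range is limited). The gripper opens to 94 mm and grips with 3 to 60 N. Pads are 16 mm wide; open, the fingers measure 119 mm over their backs; the gripper's body (75 mm by 177 mm) begins 78 mm behind the grasp point.
Start: joints at [1.091, 0.3, 1.521, -0, 1.321, -0.067], TCP at [0.221, 0.504, 0.205] pointing down, gripper open.
Joint ranges: [-3.03, 3.03], [-0.79, 2.21], [0.23, 2.52], [-1.04, 4.18], [0, 3.07], [-2.55, 2.55]. Speed limits (rad/s): [2.22, 2.22, 2.57, 3.14, 3.14, 3.14].

## Interface

Orientations are given as [roll, pitch, yaw] about the fixed x, y, z axes, in that order (R = Rz(yaw) Ry(pitch) Rx(roll)).
In Python, from plant import bot gives the robot as it stands. The module is installed in compiled form; this text tells all that it offers.
- The arm moves only by the tool send_rows, never from a script. Its argument "targets" is a list of rows, each a list of 4 numbers: the shift along the tool's x, y, z as a fraction of full scale, then the turn about the tool's z as a fraction of full scale. In form: [[x, y, z, spin], ...]. A call has exactly 5 rows; each row shifts and turns the commanded pose from where the row before left it, along the tool's axes as they then stand; what a row does not reach is not made up. Full scale, the value 1, is 0.025 m for a shift and 0.12 rad for a turn. A row lasts 1/12 s, in which the tool goes at most 41.7 mm and 7.16 degrees, less where a joint would pass 70% of its speed; a pose out of reach is approached as far as the arm can. A call with a number of a shift or a turn outside -1 to 1 is refused whole. A call with a gripper value outside its range is refused whole. "claw" is the gripper's target within -1 to 1 (fully open at 1, half-way at 0, shut at -1), set as the call begins (left out, the last holds). The fingers move at their own pace and stop on an object; "force" is the grip in N (left out, the last holds). Time passes only in rows, so rows that do not move let the fingers close, or fill a call up. It gives the time, the measured TCP pose, the force, the opening and the grip force at its end, in the units of the state.
- bot.state(): the state, without advancing time (a new reading comes with each control period).
- bot.snapshot(name): name is "scene" or "top"; returns (picture, depth): 400x640x3 uint8, red, green, blue; 400x640 float32, m along the optical axis (not along the pixel's ray), 0 where there is no reading.
- bot.camera_params(name): a dict with "fx", "fy", "cx", "cy" (pixels), "origin" and "orientation" of the camera in the world. Camera axes: x right, y down, z forward; pixel columns grow to the right and rows downward; lengths in m; the calibration is good to about 2 mm. A picture is of the moment at which its call begins. camera_params takes no time and is no camera call.
- bot.finish_job(): hands the job in; it is judged then, once.
The state is a dict: "clock": time; "joints": joint angles; "qd": joint speeds; "joint_torque": joint torques, N m; "tcp_pos": TCP position; "tool_rot": TCP orientation; "contact_force": force on the tool from outside, world axes, zero at the start; "ft_torque": the same for the moment, N m; "gripper_width": finger opening in m; "gripper_force": force on a finger pad.
Only numpy, scipy, OpenCV 4.12 (cv2) and the standard library are available. Lean on these libraries where they do the work, as an engineer would, in place of code of your own. Each camera call takes 0.05 s, during which the arm holds its last target. There are 200 camera calls.

## Task

Close up the optical gas cell: set the round glass window down into the open barrel, letting go of it only at the barrel's mouth and not from higher up. Then drop the two-winged retainer in on top of it, with its wings through the two gaps between the barrel's lips, and give it a quarter turn so that both wings sit squarely under the lips and hold the window in.

Things in the scene. Friction and masses are not known exactly. Their poses are not given: they have to be found in the camera images.
- barrel: Fixed open round aluminium barrel, dark inside, 88 mm outside, rim 40 mm above the counter, on a base plate 130 (x) x 100 (y) x 8 mm. Origin: centre of the plate's underside, on the barrel's axis; z up. Inside: flat floor at z = 8 mm, bore of 54 mm diameter up to z = 24 mm, then a wider groove of 76 mm diameter up to z = 35 mm, under the lips (see mouth).
- mouth (a point): Centre of the barrel's mouth, level with the rim (barrel z = 40 mm), axes as the barrel's. Two 5 mm thick lips reach in here to 54 mm diameter, each 70 degrees of arc, centred on the +y and -y sides. The two gaps between them (110 degrees each, 76 mm across) are centred on +x and -x, the way of the plate's long side.
- window: Loose glass window in a plain steel mount: a solid disc 40 mm in diameter and 18 mm thick, about 70 g, lying flat, pale glass face on top. Origin: centre of its underside, z up. On the barrel's floor its top is at the barrel's z = 26 mm.
- retainer: Loose dark steel retainer, 54 mm tall, 130 g. Origin: centre of its underside, z up. Hub 40 mm across, 10 mm high; at its foot two wings along +x and -x, 64 mm over the tips, 20 mm wide, 6 mm thick. Flat upright grip above: 34 mm in x, 12 mm in y, z = 10 to 54 mm. On the window it turns freely either way, no stop, with 3 mm of room under the lips. A like handle without wings is not it.
There are look-alikes about, which are no part of the job. Leave any blue or yellow look-alike of the retainer alone. Leave any orange or turquoise look-alike of the window alone.

How it is judged:
On the way, in this order (a step that is already met when the one before it is completed fails the run):
1. the window, still in the fingers, is at the barrel's mouth: centred within 15 mm, its underside no more than 15 mm above the rim (horizontal distance between window and barrel below 0.015 m and z of window in the frame of barrel below 0.055 m and contact force between the fingers and window above 0.3 N), for 0.04 s.
2. the window lies flat on the barrel's floor, released (horizontal distance between window and barrel below 0.012 m and z of window in the frame of barrel between 0.004 and 0.013 m and angle between the z axis of window and the z axis of barrel, either way round below 0.12 rad and contact force between the fingers and window below 0.1 N), for 0.2 s.
3. the retainer is down in the barrel on top of the window, its wings still in line with the gaps (within 35 degrees) (horizontal distance between retainer and barrel below 0.012 m and z of retainer in the frame of barrel below 0.032 m and angle between the x axis of retainer and the x axis of barrel, either way round below 0.61 rad), for 0.04 s.
At the end, for the whole second after the job is handed in: Window flat on the barrel's floor (within 12 mm of the axis, 7 degrees); retainer resting on it in the barrel (within 12 mm, upright within 8 degrees, underside at the barrel's z = 22 to 30 mm), its wings within 23 degrees of the middles of the lips; both at rest (horizontal distance between each of window, retainer and barrel below 0.012 m and z of window in the frame of barrel between 0.004 and 0.013 m and angle between the z axis of window and the z axis of barrel, either way round below 0.12 rad and z of retainer in the frame of barrel between 0.022 and 0.03 m and angle between the z axis of retainer and the z axis of barrel, either way round below 0.15 rad and angle between the x axis of retainer and the y axis of barrel, either way round below 0.4 rad and linear speed of each of window, retainer below 0.02 m/s); the robot touches nothing.
It also fails if it takes over 58 s, if anything falls off the work surface, if the arm or the gripper's body presses on something with over 40 N, if the wrist force passes 120 N, or if a joint passes its speed limit or range.

## Working session

There is one attempt and no reset: what is moved stays moved. The work goes in short steps, Python scripts to look and compute and a tool call to move; the robot and the scene stay as the last step left them, time stands still between calls to the robot, and variables do not carry over. Pictures are saved under pics/ and viewed, at most 10 in all, crops included, and the job is handed in when it is done.

Besides the shell and the picture viewer there is one more tool, called after "Emit:" as name([rows], argument=value, ...), one row to a line, values as JSON. send_rows: Moves the arm, as the interface text tells. Its arguments: {"type":"object","properties":{"targets":{"type":"array","items":{"type":"array","items":{"type":"number","minimum":-1,"maximum":1}}},"claw":{"type":"number"},"force":{"type":"number"}},"required":["targets"]}

```bash
mkdir -p pics; python3 - <<'E'
from plant import bot
import cv2,numpy as np
for n in("scene","top"):
    p,d=bot.snapshot(n); np.savez(f"{n}0.npz",p=p,d=d); cv2.imwrite(f"pics/{n}0.png",p[:,:,::-1]); print(n,bot.camera_params(n))
print(bot.state())
E
```

```text
scene {'fx': 447.73829959772644, 'fy': 447.73829959772644, 'cx': 316.59929348544813, 'cy': 197.98778165705835, 'origin': array([1.20460965, 0.01179812, 0.51022874]), 'orientation': array([-2.15264676, -0.01547398,  1.61691015])}
top {'fx': 390.7864722810205, 'fy': 390.7864722810205, 'cx': 319.5264277547563, 'cy': 200.8847275173405, 'origin': array([ 0.43796188, -0.01063865,  0.88609983]), 'orientation': array([-3.08748168, -0.04305041, -1.5779808 ])}
{'clock': 0.1, 'joints': array([ 1.09140933e+00,  3.00380753e-01,  1.52151535e+00, -1.31709694e-05,
        1.32073066e+00, -6.65909538e-02]), 'qd': array([-2.66003542e-05, -5.64051349e-04, -1.76722169e-03,  1.10976026e-03,
        2.21640909e-03,  5.10838725e-04]), 'joint_torque': array([ 1.62058379e-03, -5.32639682e+01, -3.53288591e+01,  7.09515531e-02,
        2.34733050e-02, -8.37524823e-06]), 'tcp_pos': array([0.22053381, 0.50358521, 0.2049637 ]), 'tool_rot': array([-3.14055999e+00, -5.60818443e-05,  2.72879985e+00]), 'contact_force': array([-0.23820955,  0.34125339, -0.00643562]), 'ft_torque': array([-0.00527954, -0.022937  , -0.02291916]), 'gripper_force': 0.0, 'gripper_width': 0.09392570302360305}
```

View pics/scene0.png

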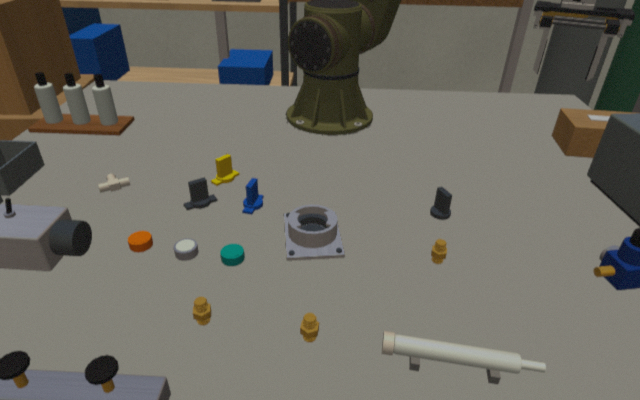

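View pics/top0.png

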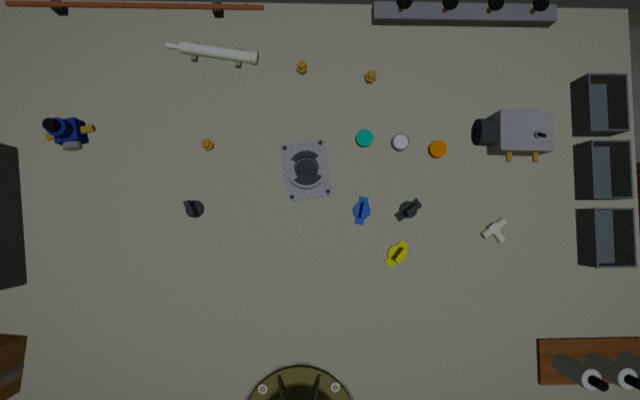

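The top view shows the barrel at about (306,170), window at (400,142), winged dark retainer at (408,210), and dark wingless look-alike at (195,209). The scene view agrees: barrel (313,230), window (186,249), retainer (200,195).

```bash
cat > h.py <<'E'
import numpy as np,cv2
from scipy.spatial.transform import Rotation as R
from plant import bot
def cam(n):
    c=bot.camera_params(n); return c,R.from_euler('xyz',c['orientation']).as_matrix()
def ray(n,uv,z):
    c,M=cam(n); uv=np.atleast_2d(uv).astype(float)
    d=np.c_[(uv[:,0]-c['cx'])/c['fx'],(uv[:,1]-c['cy'])/c['fy'],np.ones(len(uv))]@M.T
    return c['origin']+d*((z-c['origin'][2])/d[:,2])[:,None]
def proj(n,P):
    c,M=cam(n); q=(np.atleast_2d(P)-c['origin'])@M
    return np.c_[q[:,0]/q[:,2]*c['fx']+c['cx'],q[:,1]/q[:,2]*c['fy']+c['cy']]
def cloud(n,d):
    c,M=cam(n); v,u=np.mgrid[:400,:640]
    return (np.stack([(u-c['cx'])/c['fx']*d,(v-c['cy'])/c['fy']*d,d],-1))@M.T+c['origin']
def rect(n,mask,z):
    """min-area rect of mask's points, cast on plane z: centre, size, long-side angle (deg)"""
    v,u=np.nonzero(mask); P=ray(n,np.c_[u,v],z)[:,:2]
    (c,s,a)=cv2.minAreaRect((P*1000).astype(np.float32))
    if s[0]<s[1]: a+=90; s=s[::-1]
    return np.round(c,1),np.round(s,1),round(a%180,1),np.round(P.mean(0)*1000,1),len(P)
def box(m,u0,u1,v0,v1):
    o=np.zeros_like(m); o[v0:v1,u0:u1]=m[v0:v1,u0:u1]; return o
E
cat > m0.py <<'E'
from h import *
a=np.load("top0.npz"); p,d=a['p'].astype(int),a['d']; X=cloud("top",d); Z=X[:,:,2]*1000
b=np.load("scene0.npz"); p2,d2=b['p'].astype(int),b['d']; X2=cloud("scene",d2); Z2=X2[:,:,2]*1000
print("table z",np.median(Z[100:130,240:280]),np.median(Z2[270:290,240:280]))
print("tcp px",proj("top",bot.state()['tcp_pos']),proj("scene",bot.state()['tcp_pos']))
print("win mean rgb",p[142,400],"Z",np.median(Z[139:146,397:404]),"tbl",p[110,260])
print("window top",rect("top",box((p.min(2)>150),380,420,122,162),.018))
print("window scn",rect("scene",box((p2.min(2)>150)&(Z2>10),170,205,236,262),.018))
print("ret grip depth",rect("top",box((Z>44),385,430,190,232),.054), np.percentile(Z[190:232,385:430],[50,90,99,100]))
dk=box((p.max(2)<70),388,428,192,232)
print("ret dark",rect("top",dk,.006))
print("rim",rect("top",box((Z>34)&(Z<46),275,340,135,205),.040))
pl=box((Z>4),270,345,130,210)
print("plate",rect("top",pl,.008))
for nm,u,v in(("win",400,142),("ret",408,210),("barrel",306,170)):
    q=X[v-3:v+4,u-3:u+4].reshape(-1,3); print(nm,np.median(q,0))
def up(n,im,u0,u1,v0,v1,k): return cv2.resize(im[v0:v1,u0:u1],None,fx=k,fy=k,interpolation=cv2.INTER_CUBIC)
o=np.hstack([up("",a['p'],270,345,130,210,5),up("",a['p'],380,440,130,210,5)+0])
cv2.imwrite("pics/crop.png",o[:,:,::-1])
E
python3 m0.py
```

```text
table z 0.3496338137826682 1.0780256190808801
tcp px [[ -8.28099148 356.10782149]] [[560.92100252  75.8608083 ]]
win mean rgb [135 141 143] Z 19.388253800805334 tbl [113 115 104]
window top (array([0., 0.]), array([0., 0.]), 0.0, array([nan, nan]), 0)
window scn (array([ 618.6, -233.9]), array([29.5, 26.9]), 93.7, array([ 618.2, -233.8]), 155)
ret grip depth (array([ 455.9, -237.7]), array([90.6, 75.2]), 170.4, array([ 466.4, -247.7]), 115) [  1.30998675  12.08001584  56.99759271 886.09983275]
ret dark (array([ 464.9, -248.5]), array([65.7, 36.6]), 107.9, array([ 465.1, -249.4]), 337)
rim (array([557.2, -18. ]), array([88.2, 86.3]), 134.8, array([557.9, -18. ]), 551)
plate (array([558.3, -21.1]), array([175.2, 166.2]), 178.4, array([557.2, -18.5]), 2592)
win [ 0.61733367 -0.23127584  0.01938825]
ret [ 0.46222477 -0.23941286  0.05330532]
barrel [ 0.55520335 -0.01871272  0.0091553 ]h.py:21: RuntimeWarning: Mean of empty slice.
  return np.round(c,1),np.round(s,1),round(a%180,1),np.round(P.mean(0)*1000,1),len(P)
  ret = um.true_divide(
```

View pics/crop.png

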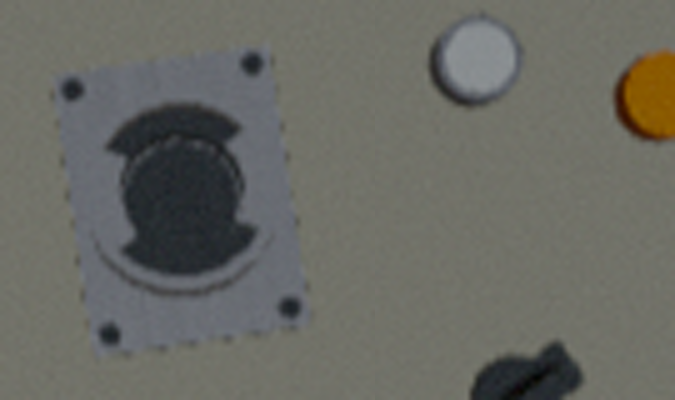

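The crop shows the four plate holes at (72,89), (252,64), (109,335) and (290,307), gaps running along the long side, and the window's pale face at (478,60).

```bash
cat > m1.py <<'E'
from h import *
a=np.load("top0.npz"); p,d=a['p'].astype(int),a['d']; X=cloud("top",d); Z=X[:,:,2]*1000
op=lambda m:cv2.morphologyEx(m.astype(np.uint8),cv2.MORPH_OPEN,np.ones((3,3)))
h=np.array([[72,89],[252,64],[109,335],[290,307]])/5+[270,130]-.4
H=ray("top",h,.008)[:,:2]*1000; L=(H[0]+H[1]-H[2]-H[3])/2; W=(H[0]+H[2]-H[1]-H[3])/2
print("holes c",H.mean(0),"L",np.linalg.norm(L),np.degrees(np.arctan2(L[1],L[0])),"W",np.linalg.norm(W),np.degrees(np.arctan2(W[1],W[0])))
print("plate",rect("top",op(box((Z>4)&(Z<60),270,345,130,210)),.008))
print("rim",rect("top",op(box((Z>34)&(Z<46),275,340,135,205)),.040))
print("win",rect("top",op(box(p.min(2)>122,385,418,125,160)),.018))
print("win Z",rect("top",op(box((Z>14)&(Z<25),385,418,125,160)),.018))
print("grip",rect("top",box((Z>46)&(Z<62),385,430,190,232),.054))
print("ret low",rect("top",op(box((p.max(2)<70)&(Z<14),388,428,192,232)),.006))
b=np.load("scene0.npz");p2=b['p'].astype(int);Z2=cloud("scene",b['d'])[:,:,2]*1000
print("rim2",rect("scene",op(box((Z2>36)&(Z2<46),270,350,190,260)),.040))
print("grip2",rect("scene",box((Z2>51)&(Z2<62),180,220,170,215),.054))
E
python3 m1.py
```

```text
holes c [556.95931094 -18.24313533] L 112.3201378521728 8.368298034166289 W 82.42790000631676 98.32039743628927
plate (array([557.3, -18.2]), array([129.9,  99.9]), 8.3, array([557.1, -18. ]), 2514)
rim (array([557.8, -17.4]), array([88.2, 84.8]), 134.6, array([559.9, -16.7]), 497)
win (array([ 619.8, -233. ]), array([29.8, 27.5]), 90.1, array([ 619.7, -232.9]), 143)
win Z (array([ 619.8, -231.9]), array([36.8, 36.6]), 179.0, array([ 619.9, -232.3]), 236)
grip (array([ 465.8, -248.5]), array([35.5, 12.5]), 125.9, array([ 466. , -248.6]), 97)
ret low (array([ 465.2, -247.4]), array([61.1, 35.4]), 109.0, array([ 464.9, -241.3]), 148)
rim2 (array([556.6, -18.3]), array([91.1, 87.8]), 4.0, array([559.2, -18.8]), 668)
grip2 (array([ 466.7, -249.1]), array([35. , 19.6]), 130.4, array([ 466.7, -249.7]), 88)
```

Emit:
send_rows([
  [0,0,0,0.84],
  [0,0,0,0.84],
  [0,0,0,0.84],
  [0,0,0,0.84],
  [0,0,0,0.84],
], claw=1, force=20)

```text
clock: 0.52
tcp_pos: [0.2206, 0.5037, 0.2051]
tool_rot: [-3.141, 0.0, 2.22]
contact_force: [0.7, -0.2, 0.0]
gripper_width: 0.0937
gripper_force: 0.0
```

Emit:
send_rows([
  [0,0,0,0.84],
  [0,0,0,0.84],
  [0,0,0,0.84],
  [0,0,0,0.84],
  [0,0,0,0.84],
])

```text
clock: 0.93
tcp_pos: [0.2206, 0.5037, 0.2051]
tool_rot: [-3.141, 0.001, 1.716]
contact_force: [0.7, -0.0, 0.6]
gripper_width: 0.0938
gripper_force: 0.0
```

```bash
cat > g.py <<'E'
# how far to go, in tool axes and full-scale units: g.py x y z yawdeg
import sys; from h import *
s=bot.state(); M=R.from_euler('xyz',s['tool_rot']).as_matrix()
g=[float(v) for v in sys.argv[1:5]]
dy=g[3]-np.degrees(s['tool_rot'][2]); dy=(dy+180)%360-180
print("t",round(s['clock'],2),"tcp",s['tcp_pos'].round(4),np.degrees(s['tool_rot']).round(2),"w",round(s['gripper_width'],4),"gf",round(s['gripper_force'],1),"F",s['contact_force'].round(1))
print("shift units",(M.T@(np.array(g[:3])-s['tcp_pos'])/.025).round(2),"spin units",round(-np.radians(dy)/.12,2))
E
python3 g.py .6195 -.2327 .06 98.3
```

```text
t 0.93 tcp [0.2206 0.5037 0.2051] [-1.7998e+02  3.0000e-02  9.8310e+01] w 0.0938 gf 0.0 F [ 0.7 -0.   0.6]
shift units [-31.45  11.54   5.82] spin units 0.0
```

Emit:
send_rows([
  [-0.9,0.33,0.1,0],
  [-0.9,0.33,0.1,0],
  [-0.9,0.33,0.1,0],
  [-0.9,0.33,0.1,0],
  [-0.9,0.33,0.1,0],
])

```text
clock: 1.35
tcp_pos: [0.2785, 0.3976, 0.1925]
tool_rot: [-3.141, 0.0, 1.721]
contact_force: [-0.2, -0.2, 0.1]
gripper_width: 0.0941
gripper_force: 0.0
```

Emit:
send_rows([
  [-0.9,0.33,0.1,0],
  [-0.9,0.33,0.1,0],
  [-0.9,0.33,0.1,0],
  [-0.9,0.33,0.1,0],
  [-0.9,0.33,0.1,0],
])

```text
clock: 1.77
tcp_pos: [0.3361, 0.2925, 0.1802]
tool_rot: [-3.141, 0.0, 1.721]
contact_force: [0.2, 0.7, -0.1]
gripper_width: 0.0939
gripper_force: 0.0
```

Emit:
send_rows([
  [-0.9,0.33,0.1,0],
  [-0.9,0.33,0.1,0],
  [-0.9,0.33,0.1,0],
  [-0.9,0.33,0.1,0],
  [-0.9,0.33,0.1,0],
])

```text
clock: 2.18
tcp_pos: [0.3937, 0.1874, 0.1677]
tool_rot: [-3.141, 0.0, 1.721]
contact_force: [0.7, 0.3, 0.2]
gripper_width: 0.0941
gripper_force: 0.0
```

Emit:
send_rows([
  [-0.9,0.33,0.1,0],
  [-0.9,0.33,0.1,0],
  [-0.9,0.33,0.1,0],
  [-0.9,0.33,0.1,0],
  [-0.9,0.33,0.1,0],
])

```text
clock: 2.6
tcp_pos: [0.4513, 0.0823, 0.1551]
tool_rot: [-3.141, -0.0, 1.721]
contact_force: [1.4, -0.1, 0.2]
gripper_width: 0.094
gripper_force: 0.0
```

Emit:
send_rows([
  [-0.9,0.33,0.1,0],
  [-0.9,0.33,0.1,0],
  [-0.9,0.33,0.1,0],
  [-0.9,0.33,0.1,0],
  [-0.9,0.33,0.1,0],
])

```text
clock: 3.02
tcp_pos: [0.5089, -0.0227, 0.1426]
tool_rot: [-3.141, -0.0, 1.721]
contact_force: [0.0, 0.1, -0.3]
gripper_width: 0.0943
gripper_force: 0.0
```

Emit:
send_rows([
  [-0.9,0.33,0.1,0],
  [-0.9,0.33,0.1,0],
  [-0.9,0.33,0.1,0],
  [-0.9,0.33,0.1,0],
  [-0.9,0.33,0.1,0],
])

```text
clock: 3.43
tcp_pos: [0.5665, -0.1278, 0.13]
tool_rot: [-3.141, -0.0, 1.721]
contact_force: [-0.1, -0.3, -0.2]
gripper_width: 0.094
gripper_force: 0.0
```

Emit:
send_rows([
  [-0.9,0.33,0.1,0],
  [-0.9,0.33,0.1,0],
  [-0.9,0.33,0.1,0],
  [-0.9,0.33,0.1,0],
  [-0.9,0.33,0.1,0],
])

```text
clock: 3.85
tcp_pos: [0.6241, -0.2327, 0.1173]
tool_rot: [-3.141, -0.0, 1.721]
contact_force: [-0.4, -0.1, 0.8]
gripper_width: 0.0937
gripper_force: 0.0
```

```bash
python3 g.py .6195 -.2327 .006 98.3
```

```text
t 3.85 tcp [ 0.6241 -0.2327  0.1173] [-1.7996e+02 -3.0000e-02  9.8590e+01] w 0.0937 gf 0.0 F [-0.4 -0.1  0.8]
shift units [ 0.03 -0.18  4.45] spin units 0.04
```

Emit:
send_rows([
  [0.03,-0.18,0.8,0.04],
  [0,0,0.8,0],
  [0,0,0.8,0],
  [0,0,0.8,0],
  [0,0,0.4,0],
])

```text
clock: 4.27
tcp_pos: [0.618, -0.2312, 0.0249]
tool_rot: [-3.138, -0.002, 1.716]
contact_force: [-1.4, 0.2, 0.6]
gripper_width: 0.0941
gripper_force: 0.0
```

Emit:
send_rows([
  [0,0,0.3,0],
  [0,0,0.3,0],
  [0,0,0.2,0],
  [0,0,0.05,0],
  [0,0,0,0],
])

```text
clock: 4.68
tcp_pos: [0.6194, -0.2317, 0.0069]
tool_rot: [3.141, 0.0, 1.716]
contact_force: [0.2, -0.2, -0.5]
gripper_width: 0.0942
gripper_force: 0.0
```

Emit:
send_rows([
  [0,0,0,0],
  [0,0,0,0],
  [0,0,0,0],
  [0,0,0,0],
  [0,0,0,0],
], claw=-1, force=20)

```text
clock: 5.1
tcp_pos: [0.6194, -0.2317, 0.0069]
tool_rot: [3.141, 0.0, 1.716]
contact_force: [0.0, 0.1, 0.0]
gripper_width: 0.064
gripper_force: 0.0
```

Emit:
send_rows([
  [0,0,0,0],
  [0,0,0,0],
  [0,0,0,0],
  [0,0,0,0],
  [0,0,0,0],
])

```text
clock: 5.52
tcp_pos: [0.6193, -0.2316, 0.0067]
tool_rot: [3.142, -0.0, 1.716]
contact_force: [0.3, -0.5, -0.5]
gripper_width: 0.0396
gripper_force: 20.0
```

Emit:
send_rows([
  [0,0,-0.4,0],
  [0,0,-0.9,0],
  [0,0,-0.9,0],
  [0,0,-0.9,0],
  [0,0,-0.5,0],
])

```text
clock: 5.93
tcp_pos: [0.62, -0.232, 0.1002]
tool_rot: [3.139, 0.002, 1.716]
contact_force: [0.1, 1.6, -1.3]
gripper_width: 0.0395
gripper_force: 20.0
```

```bash
python3 g.py .5572 -.0181 .065 98.3
```

```text
t 5.93 tcp [ 0.62   -0.232   0.1002] [1.7983e+02 1.0000e-01 9.8320e+01] w 0.0395 gf 20.0 F [ 0.1  1.6 -1.3]
shift units [ 8.83 -1.25  1.39] spin units 0.0
```

Emit:
send_rows([
  [0.6,-0.1,0,0],
  [0.9,-0.1,0,0],
  [0.9,-0.1,0,0],
  [0.9,-0.1,0,0],
  [0.9,-0.1,0,0],
])

```text
clock: 6.35
tcp_pos: [0.5912, -0.1286, 0.0968]
tool_rot: [-3.141, -0.0, 1.716]
contact_force: [0.0, -0.1, 0.2]
gripper_width: 0.0396
gripper_force: 20.0
```

Emit:
send_rows([
  [0.9,-0.15,0,0],
  [0.9,-0.15,0,0],
  [0.9,-0.15,0,0],
  [0.9,-0.15,0.1,0],
  [0.9,-0.15,0.1,0],
])

```text
clock: 6.77
tcp_pos: [0.5564, -0.02, 0.0919]
tool_rot: [3.141, 0.0, 1.716]
contact_force: [0.1, 0.6, 0.6]
gripper_width: 0.0391
gripper_force: 20.0
```

Emit:
send_rows([
  [0.13,0,0.1,0],
  [0,0,0,0],
  [0,0,0,0],
  [0,0,0,0],
  [0,0,0,0],
])

```text
clock: 7.18
tcp_pos: [0.5567, -0.0186, 0.0893]
tool_rot: [3.141, 0.0, 1.715]
contact_force: [-0.5, 0.3, -1.3]
gripper_width: 0.0393
gripper_force: 20.0
```

```bash
python3 g.py .5572 -.0181 .05 98.3; python3 - <<'E'
from h import *
P=[]
for n in("scene","top"):
    p,d=bot.snapshot(n); np.savez(f"{n}1.npz",p=p,d=d); P.append(p)
c=lambda p,u0,u1,v0,v1:cv2.resize(p[v0:v1,u0:u1],(400,400),interpolation=cv2.INTER_CUBIC)
cv2.imwrite("pics/hold.png",np.hstack([c(P[0],250,380,150,280),c(P[1],240,370,110,240)])[:,:,::-1])
E
```

```text
t 7.18 tcp [ 0.5567 -0.0186  0.0893] [1.7999e+02 1.0000e-02 9.8260e+01] w 0.0393 gf 20.0 F [-0.5  0.3 -1.3]
shift units [0.02 0.02 1.57] spin units -0.01
```

View pics/hold.png

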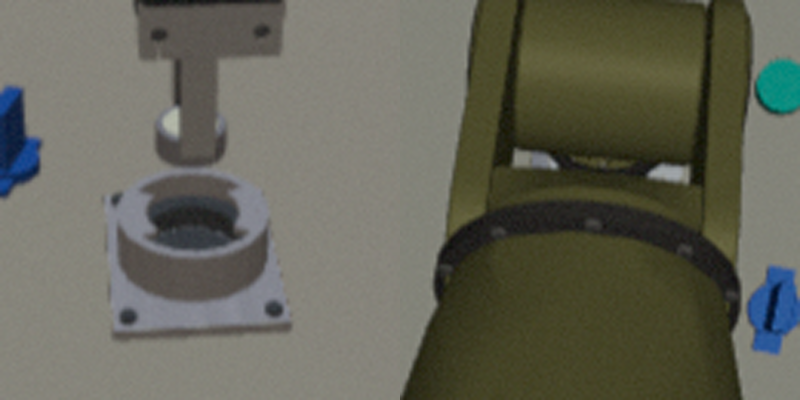

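Window is held level above the mouth, fingers on the gap sides. Lowering.

Emit:
send_rows([
  [0.02,0.02,0.4,0],
  [0,0,0.4,0],
  [0,0,0.3,0],
  [0,0,0.2,0],
  [0,0,0.1,0],
])

```text
clock: 7.7
tcp_pos: [0.5563, -0.0171, 0.0528]
tool_rot: [-3.14, -0.0, 1.716]
contact_force: [-0.6, 1.1, -0.5]
gripper_width: 0.0395
gripper_force: 20.0
```

Emit:
send_rows([
  [0,0,0.2,0],
  [0,0,0.2,0],
  [0,0,0.2,0],
  [0,0,0.2,0],
  [0,0,0.1,0],
])

```text
clock: 8.12
tcp_pos: [0.5566, -0.0172, 0.0309]
tool_rot: [-3.141, -0.0, 1.716]
contact_force: [0.9, 0.5, -0.5]
gripper_width: 0.0394
gripper_force: 20.0
```

Emit:
send_rows([
  [0,0,0.1,0],
  [0,0,0.1,0],
  [0,0,0,0],
  [0,0,0,0],
  [0,0,0,0],
])

```text
clock: 8.53
tcp_pos: [0.5569, -0.0172, 0.0269]
tool_rot: [3.141, 0.0, 1.716]
contact_force: [0.3, -0.5, -0.5]
gripper_width: 0.0392
gripper_force: 20.0
```

Emit:
send_rows([
  [0,0,0,0],
  [0,0,0,0],
  [0,0,0,0],
  [0,0,0,0],
  [0,0,0,0],
], claw=-0.05)

```text
clock: 8.95
tcp_pos: [0.5569, -0.0172, 0.0268]
tool_rot: [3.141, 0.0, 1.716]
contact_force: [-0.4, 0.2, -0.1]
gripper_width: 0.0449
gripper_force: 0.0
```

Emit:
send_rows([
  [0,0,-0.2,0],
  [0,0,-0.4,0],
  [0,0,-0.6,0],
  [0,0,-0.9,0],
  [0,0,-0.9,0],
])

```text
clock: 9.37
tcp_pos: [0.5567, -0.0172, 0.1032]
tool_rot: [-3.141, -0.0, 1.716]
contact_force: [1.1, -0.8, 0.4]
gripper_width: 0.0449
gripper_force: 0.0
```

```bash
python3 g.py .466 -.2487 .12 36
```

```text
t 9.37 tcp [ 0.5567 -0.0172  0.1032] [-179.99   -0.     98.32] w 0.0449 gf 0.0 F [ 1.1 -0.8  0.4]
shift units [-8.64 -4.93 -0.67] spin units 9.06
```

Emit:
send_rows([
  [-0.8,-0.45,-0.1,0],
  [-0.8,-0.45,-0.1,0],
  [-0.8,-0.45,-0.1,0],
  [-0.8,-0.45,-0.1,0],
  [-0.8,-0.45,-0.1,0],
])

```text
clock: 9.78
tcp_pos: [0.5153, -0.1252, 0.1154]
tool_rot: [3.141, 0.0, 1.716]
contact_force: [-0.0, 1.1, 0.3]
gripper_width: 0.0448
gripper_force: 0.0
```

Emit:
send_rows([
  [-0.8,-0.45,0,0],
  [-0.8,-0.45,0,0],
  [-0.8,-0.45,0,0],
  [-0.8,-0.45,0,0],
  [-0.8,-0.45,0,0],
])

```text
clock: 10.2
tcp_pos: [0.4741, -0.2324, 0.1153]
tool_rot: [3.141, 0.001, 1.716]
contact_force: [0.1, 1.2, 0.4]
gripper_width: 0.0445
gripper_force: 0.0
```

Emit:
send_rows([
  [-0.6,-0.4,0,-0.8],
  [0,0,0,-0.8],
  [0,0,0,-0.8],
  [0,0,0,-0.8],
  [0,0,0,-0.8],
])

```text
clock: 10.62
tcp_pos: [0.4668, -0.2479, 0.1152]
tool_rot: [3.141, 0.001, 2.2]
contact_force: [0.3, -0.1, 0.0]
gripper_width: 0.0449
gripper_force: 0.0
```

```bash
python3 g.py .466 -.2487 .020 126; python3 - <<'E'
from h import *
P=[]
for n in("scene","top"):
    p,d=bot.snapshot(n); np.savez(f"{n}2.npz",p=p,d=d); P.append(p)
Z=cloud("top",np.load("top2.npz")['d'])[:,:,2]*1000
op=lambda m:cv2.morphologyEx(m.astype(np.uint8),cv2.MORPH_OPEN,np.ones((3,3)))
print("bore",rect("top",op(box((Z>20)&(Z<30),285,330,145,195)),.026),np.median(Z[165:175,300:312]))
c=lambda p,u0,u1,v0,v1:cv2.resize(p[v0:v1,u0:u1],(400,400),interpolation=cv2.INTER_CUBIC)
cv2.imwrite("pics/w2.png",np.hstack([c(P[0],150,250,120,220),c(P[1],260,360,110,210)])[:,:,::-1])
E
```

```text
t 10.62 tcp [ 0.4668 -0.2479  0.1152] [1.7998e+02 5.0000e-02 1.2608e+02] w 0.0449 gf 0.0 F [ 0.3 -0.1  0. ]
shift units [-0.01 -0.05  3.81] spin units 0.01
bore (array([558.6, -19.7]), array([74.8, 56.1]), 5.5, array([559. , -18.4]), 495) 27.243241805069765
```

View pics/w2.png

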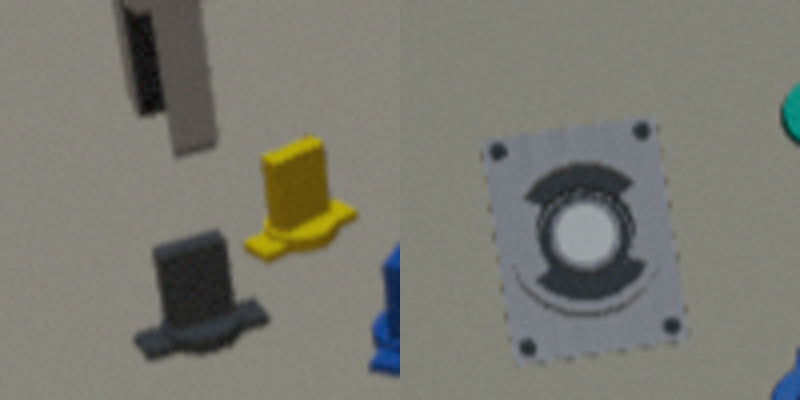

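The window lies centred and flat in the bore (right crop, (585,233)); the retainer stands upright below the fingers. Descending.

Emit:
send_rows([
  [0,-0.05,0.7,0],
  [0,0,0.7,0],
  [0,0,0.6,0],
  [0,0,0.5,0],
  [0,0,0.4,0],
])

```text
clock: 11.13
tcp_pos: [0.4656, -0.2483, 0.0412]
tool_rot: [-3.141, -0.0, 2.193]
contact_force: [0.7, 0.3, 0.8]
gripper_width: 0.0448
gripper_force: 0.0
```

Emit:
send_rows([
  [0,0,0.3,0],
  [0,0,0.3,0],
  [0,0,0.2,0],
  [0,0,0.1,0],
  [0,0,0,0],
])

```text
clock: 11.55
tcp_pos: [0.4657, -0.2483, 0.019]
tool_rot: [-3.141, -0.0, 2.196]
contact_force: [0.7, 0.7, 0.4]
gripper_width: 0.0446
gripper_force: 0.0
```

Emit:
send_rows([
  [0,0,0,0],
  [0,0,0,0],
  [0,0,0,0],
  [0,0,0,0],
  [0,0,0,0],
], claw=-1, force=20)

```text
clock: 11.97
tcp_pos: [0.4658, -0.2484, 0.0194]
tool_rot: [3.141, 0.0, 2.196]
contact_force: [-0.8, -0.5, -0.2]
gripper_width: 0.0149
gripper_force: 0.0
```

Emit:
send_rows([
  [0,0,0,0],
  [0,0,0,0],
  [0,0,0,0],
  [0,0,0,0],
  [0,0,0,0],
])

```text
clock: 12.38
tcp_pos: [0.4658, -0.2484, 0.0194]
tool_rot: [3.142, 0.0, 2.196]
contact_force: [-0.3, 0.5, 3.5]
gripper_width: 0.0119
gripper_force: 20.0
```

Emit:
send_rows([
  [0,0,-0.3,0],
  [0,0,-0.8,0],
  [0,0,-0.9,0],
  [0,0,-0.9,0],
  [0,0,-0.8,0],
])

```text
clock: 12.8
tcp_pos: [0.4657, -0.2483, 0.1134]
tool_rot: [3.141, 0.0, 2.196]
contact_force: [0.0, 0.5, -1.3]
gripper_width: 0.0121
gripper_force: 20.0
```

Emit:
send_rows([
  [0,0,0,-0.6],
  [0,0,0,-0.95],
  [0,0,0,-0.95],
  [0,0,0,-0.95],
  [0,0,0,-0.95],
])

```text
clock: 13.22
tcp_pos: [0.4656, -0.2483, 0.112]
tool_rot: [3.142, -0.0, 2.73]
contact_force: [0.2, 0.2, -1.2]
gripper_width: 0.012
gripper_force: 20.0
```

Emit:
send_rows([
  [0,0,0,-0.95],
  [0,0,0,-0.95],
  [0,0,0,-0.95],
  [0,0,0,-0.95],
  [0,0,0,-0.86],
])

```text
clock: 13.63
tcp_pos: [0.4656, -0.2483, 0.112]
tool_rot: [3.142, -0.0, -2.994]
contact_force: [-1.2, -0.4, -0.2]
gripper_width: 0.0116
gripper_force: 20.0
```

```bash
python3 g.py .5572 -.0181 .075 188.3
```

```text
t 13.63 tcp [ 0.4656 -0.2483  0.112 ] [ 179.99   -0.   -171.55] w 0.0116 gf 20.0 F [-1.2 -0.4 -0.2]
shift units [-4.98  8.57  1.48] spin units 0.02
```

Emit:
send_rows([
  [-0.4,0.6,0,0],
  [-0.5,0.9,0,0],
  [-0.5,0.9,0,0],
  [-0.5,0.9,0,0],
  [-0.5,0.9,0,0],
])

```text
clock: 14.05
tcp_pos: [0.5105, -0.1348, 0.112]
tool_rot: [3.142, -0.0, -3.0]
contact_force: [0.7, -0.5, -1.7]
gripper_width: 0.0116
gripper_force: 20.0
```

Emit:
send_rows([
  [-0.5,0.9,0,0],
  [-0.5,0.9,0,0],
  [-0.5,0.9,0,0],
  [-0.5,0.9,0,0],
  [-0.58,0.77,0,0],
])

```text
clock: 14.47
tcp_pos: [0.5587, -0.0171, 0.112]
tool_rot: [3.141, -0.0, -3.0]
contact_force: [1.3, -0.5, -0.9]
gripper_width: 0.012
gripper_force: 20.0
```

Emit:
send_rows([
  [0,0,0.2,0],
  [0,0,0.2,0],
  [0,0,0.1,0],
  [0,0,0,0],
  [0,0,0,0],
])

```text
clock: 14.88
tcp_pos: [0.5584, -0.0195, 0.0991]
tool_rot: [3.142, -0.001, -3.001]
contact_force: [0.4, 0.1, -1.2]
gripper_width: 0.0119
gripper_force: 20.0
```

```bash
python3 g.py .5572 -.0181 .0464 188.3; python3 - <<'E'
from h import *
p,d=bot.snapshot("scene"); np.savez("scene3.npz",p=p,d=d)
cv2.imwrite("pics/h3.png",cv2.resize(p[140:270,240:390],(750,590))[:560,:,::-1])
E
```

```text
t 14.88 tcp [ 0.5584 -0.0195  0.0991] [ 1.8000e+02 -3.0000e-02 -1.7195e+02] w 0.0119 gf 20.0 F [ 0.4  0.1 -1.2]
shift units [0.04 0.06 2.11] spin units -0.04
```

View pics/h3.png

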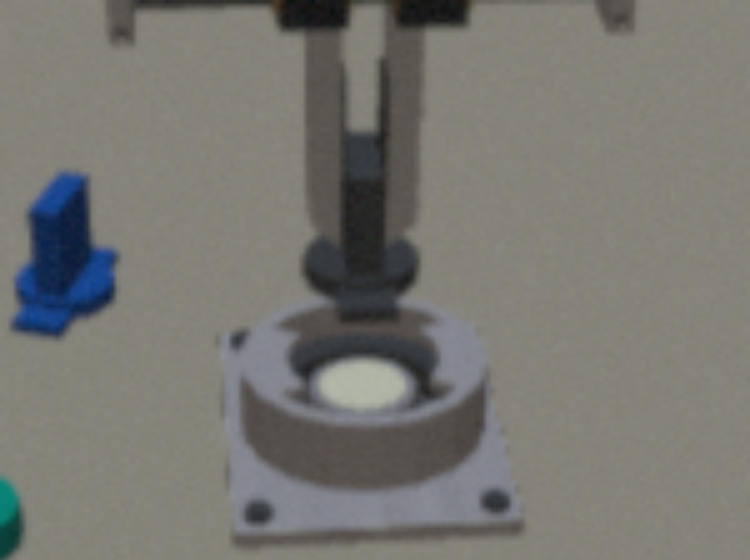

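Retainer held upright with wings along the gaps, window pale in the bore. Lowering.

Emit:
send_rows([
  [0.04,0.06,0.3,-0.04],
  [0,0,0.4,0],
  [0,0,0.3,0],
  [0,0,0.2,0],
  [0,0,0.2,0],
])

```text
clock: 15.35
tcp_pos: [0.5573, -0.0174, 0.0632]
tool_rot: [3.141, -0.001, -2.995]
contact_force: [-0.1, -0.1, -0.4]
gripper_width: 0.0118
gripper_force: 20.0
```

Emit:
send_rows([
  [0,0,0.2,0],
  [0,0,0.15,0],
  [0,0,0.1,0],
  [0,0,0.1,0],
  [0,0,0.1,0],
])

```text
clock: 15.77
tcp_pos: [0.5576, -0.0174, 0.0479]
tool_rot: [-3.141, 0.0, -2.995]
contact_force: [-0.1, 0.2, -0.3]
gripper_width: 0.0117
gripper_force: 20.0
```

```bash
python3 g.py .5572 -.0181 .0464 188.3
```

```text
t 15.77 tcp [ 0.5576 -0.0174  0.0479] [-1.7999e+02  2.0000e-02 -1.7161e+02] w 0.0117 gf 20.0 F [-0.1  0.2 -0.3]
shift units [ 0.02 -0.03  0.06] spin units 0.01
```

Now a touch lower, then the quarter turn: 1.571 rad / 0.12 = 13.1 units of positive spin.

Emit:
send_rows([
  [0,-0.02,0.05,0],
  [0,0,0,0],
  [0,0,0,0.4],
  [0,0,0,0.5],
  [0,0,0,0.5],
])

```text
clock: 16.18
tcp_pos: [0.5577, -0.0179, 0.0469]
tool_rot: [-3.142, 0.0, 3.117]
contact_force: [-0.8, -0.3, -1.5]
gripper_width: 0.012
gripper_force: 20.0
```

Emit:
send_rows([
  [0,0,0,0.6],
  [0,0,0,0.6],
  [0,0,0,0.6],
  [0,0,0,0.6],
  [0,0,0,0.6],
])

```text
clock: 16.6
tcp_pos: [0.5577, -0.0179, 0.0469]
tool_rot: [3.141, 0.0, 2.756]
contact_force: [0.5, -0.4, -1.2]
gripper_width: 0.0121
gripper_force: 20.0
```

```bash
python3 g.py .5572 -.0181 .0464 98.3
```

```text
t 16.6 tcp [ 0.5577 -0.0179  0.0469] [1.7999e+02 2.0000e-02 1.5793e+02] w 0.0121 gf 20.0 F [ 0.5 -0.4 -1.2]
shift units [ 0.02 -0.02  0.02] spin units 8.67
```

Emit:
send_rows([
  [0,0,0,0.6],
  [0,0,0,0.6],
  [0,0,0,0.6],
  [0,0,0,0.6],
  [0,0,0,0.6],
])

```text
clock: 17.02
tcp_pos: [0.5577, -0.0179, 0.0469]
tool_rot: [3.141, 0.0, 2.396]
contact_force: [0.1, -0.7, -1.1]
gripper_width: 0.0123
gripper_force: 20.0
```

Emit:
send_rows([
  [0,0,0,0.6],
  [0,0,0,0.6],
  [0,0,0,0.6],
  [0,0,0,0.6],
  [0,0,0,0.6],
])

```text
clock: 17.43
tcp_pos: [0.5577, -0.0179, 0.0469]
tool_rot: [3.141, 0.0, 2.036]
contact_force: [0.1, 0.9, -1.0]
gripper_width: 0.0119
gripper_force: 20.0
```

Emit:
send_rows([
  [0,0,0,0.6],
  [0,0,0,0.6],
  [0,0,0,0.6],
  [0,0,0,0.6],
  [0,0,0,0.25],
])

```text
clock: 17.85
tcp_pos: [0.5577, -0.0179, 0.0469]
tool_rot: [3.141, 0.0, 1.718]
contact_force: [0.4, -0.1, -1.0]
gripper_width: 0.0115
gripper_force: 20.0
```

Emit:
send_rows([
  [0,0,0.05,0],
  [0,0,0,0],
  [0,0,0,0],
  [0,0,0,0],
  [0,0,0,0],
])

```text
clock: 18.27
tcp_pos: [0.5576, -0.0178, 0.0455]
tool_rot: [3.142, 0.0, 1.723]
contact_force: [-0.0, 0.6, -0.5]
gripper_width: 0.0121
gripper_force: 20.0
```

```bash
python3 g.py .5572 -.0181 .0464 98.3
```

```text
t 18.27 tcp [ 0.5576 -0.0178  0.0455] [180.    0.   98.7] w 0.0121 gf 20.0 F [-0.   0.6 -0.5]
shift units [-0.01 -0.02 -0.04] spin units 0.06
```

Release (partly open so the fingers stay over the rim), rise, back off.

Emit:
send_rows([
  [0,0,0,0],
  [0,0,0,0],
  [0,0,0,0],
  [0,0,0,0],
  [0,0,0,0],
], claw=-0.3)

```text
clock: 18.68
tcp_pos: [0.5576, -0.0178, 0.0455]
tool_rot: [3.142, 0.0, 1.722]
contact_force: [-0.1, 0.2, 0.1]
gripper_width: 0.0325
gripper_force: 0.0
```

Emit:
send_rows([
  [0,0,-0.2,0],
  [0,0,-0.5,0],
  [0,0,-0.9,0],
  [0,0,-0.9,0],
  [0,0,-0.9,0],
])

```text
clock: 19.1
tcp_pos: [0.5576, -0.0178, 0.1326]
tool_rot: [3.141, 0.0, 1.722]
contact_force: [0.2, -1.1, -0.5]
gripper_width: 0.0329
gripper_force: 0.0
```

Emit:
send_rows([
  [-0.9,0,-0.5,0],
  [-0.9,0,-0.3,0],
  [-0.9,0,0,0],
  [-0.9,0,0,0],
  [-0.9,0,0,0],
])

```text
clock: 19.52
tcp_pos: [0.5748, -0.1301, 0.152]
tool_rot: [3.14, 0.001, 1.722]
contact_force: [0.9, 0.0, 0.2]
gripper_width: 0.0329
gripper_force: 0.0
```

Emit:
send_rows([
  [-0.9,0,0,0],
  [-0.9,0,0,0],
  [-0.9,0,0,0],
  [-0.5,0,0,0],
  [0,0,0,0],
])

```text
clock: 19.93
tcp_pos: [0.5866, -0.2101, 0.1511]
tool_rot: [3.141, 0.001, 1.72]
contact_force: [0.4, 1.1, -0.6]
gripper_width: 0.0333
gripper_force: 0.0
```

```bash
python3 g.py .5572 -.0181 .0464 98.3; python3 - <<'E'
from h import *
P=[]
for n in("scene","top"):
    p,d=bot.snapshot(n); P.append(p)
Z=cloud("top",d)[:,:,2]*1000
g=box((Z>70)&(Z<90),280,335,140,200); print("grip top",np.median(Z[g]),rect("top",g,.080))
c=lambda p,u0,u1,v0,v1:cv2.resize(p[v0:v1,u0:u1],(400,400),interpolation=cv2.INTER_CUBIC)
cv2.imwrite("pics/w4.png",np.hstack([c(P[0],265,365,165,265),c(P[1],260,360,120,220)])[:,:,::-1])
E
```

```text
t 19.93 tcp [ 0.5866 -0.2101  0.1511] [1.7997e+02 3.0000e-02 9.8540e+01] w 0.0333 gf 0.0 F [ 0.4  1.1 -0.6]
shift units [ 7.77 -0.03  4.18] spin units 0.03
grip top 79.95525208957821 (array([557.8, -18.4]), array([33.8, 13.3]), 98.2, array([557.8, -18.4]), 106)
```

View pics/w4.png

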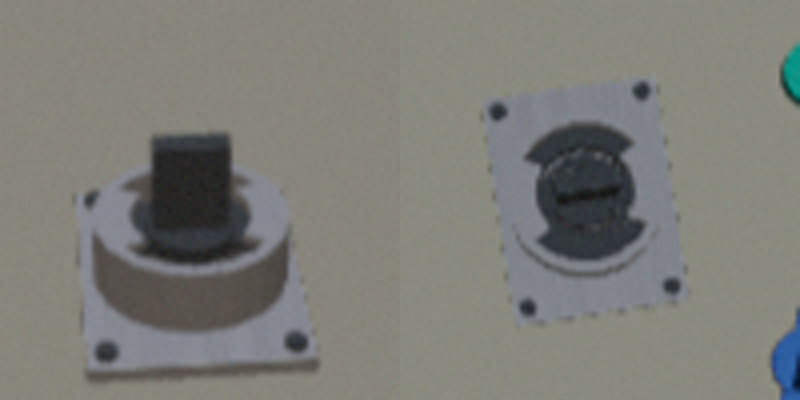

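The retainer is centred, its grip top is at 80 mm as expected, and it is turned to 98.2° with the wings under the lips, so I'm handing in.

```bash
python3 -c "
from plant import bot
print(bot.finish_job())"
```

```text
the job is handed in; nothing more can be done
None
```

The gas cell is closed and handed in at about 20 s: the window is flat on the barrel's floor, and the last image shows the retainer centred on it, turned 90° with its wings under the lips; the hand-in returned no verdict.

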